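# Unlock the gas manifold and set its valve half open

## Robot

A 6-joint arm with a two-finger parallel gripper is mounted at the origin on the work surface. World frame = base frame: x ahead of the robot, y to its left, z up, the work surface at z = 0. Lengths are in mm, angles in rad, forces in N, time in s.
With the tool pointing down it reaches from about 350 to 975 mm from the base axis. Payload 17.4 kg.
Tool frame: the origin (TCP) lies midway between the tips of the shut fingers; the grasp point (between the pads) lies 19 mm behind it; z points along the fingers, y is the line along which they close (so a half turn about z gives the same grasp; the last joint's range is limited). The gripper opens to 85 mm and grips with 20 to 120 N. Pads are 22 mm wide; open, the fingers measure 114 mm over their backs; the gripper's body (76 mm by 85 mm) begins 54 mm behind the grasp point. The pads swing forward as they close: fully open they stand 13 mm farther back than shut.
Start: joints at [-1.231, 0.116, 1.442, -0, 1.584, -0.038], TCP at [248.983, -627.407, 208.003] pointing down, gripper open.
Joint ranges: [-2.83, 2.83], [-0.83, 2.19], [0.07, 2.5], [-1.14, 4.28], [0.01, 3], [-2.97, 2.97]. Speed limits (rad/s): [1.89, 1.89, 2.22, 3.14, 3.14, 3.14].

## Interface

Orientations are given as a 3x3 rotation matrix whose columns are the frame's x, y, z axes.
In Python, from workcell import env, imaging, finder gives the robot as it stands. The module is installed in compiled form; this text tells all that it offers.
- The arm moves only by the tool move_arm, never from a script. Its argument "rows" is a list of rows, each an object with "fingers": the opening, from -1 (shut) to 1 (fully open); "slide": the shift along the tool's x, y, z in mm, a list of three; "rot": the turn, a rotation vector about the tool's x, y, z in degrees, a list of three. A call has 1 to 8 rows; each row shifts and turns the commanded pose from where the row before left it, along the tool's axes as they then stand; what a row does not reach is not made up. A row lasts 1/12 s, in which the tool goes at most 41.7 mm and 7.16 degrees, less where a joint would pass 70% of its speed; a pose out of reach is approached as far as the arm can. A call with a gripper value outside its range is refused whole. The fingers move at their own pace and stop on an object; "squeeze" is the grip in N (left out, the last holds). Time passes only in rows, so rows that do not move let the fingers close. It gives the time, the measured TCP pose, the force and the opening at its end, in the units of the state.
- env.sense(): the state, without advancing time (a new reading comes with each control period).
- imaging.get_image(name): name is "scene" or "top"; returns a dict with "image" (384x512x3 uint8, blue, green, red), "K" (3x3 intrinsics, pixels), "origin" and "orientation" of the camera in the world. Camera axes: x right, y down, z forward; pixel columns grow to the right and rows downward; lengths in mm; the calibration is good to about 2 mm. A picture is of the moment at which its call begins. There is no depth.
- env.sign_off(): hands the job in, once; it reports no verdict.
Trained networks look in a picture, given as the dict that the camera call returned (one of the last four; its "shot" number tells which), for a name from the list of things; names that differ only in an ending like _2 or _b are one class to them, and where a whole thing is asked for, a point or a joint stands for the part that bears it (a point fixed in the world has none). Each returns a list of dicts, best first, with "conf" (0 to 1); they miss things now and then, are a little off and sometimes report something else, mostly with a low value. They report only what shows in the picture. A call takes as long as a camera call.
- finder.look_for(picture, label): "centre" ([x, y, z] in mm, in the coordinates of the camera as it stood for that picture, good to about 4 mm: the middle of the surface that is visible of it).
The state is a dict: "time_s": time; "qpos": joint angles; "qd": joint speeds; "effort": joint torques, N m; "ee_pos": TCP position; "orientation": TCP orientation; "wrist_force": force on the tool from outside, world axes, zero at the start; "moment": the same for the moment, N m; "finger_gap": opening from 0.0 (shut) to 1.0 (fully open).
Only numpy, scipy, OpenCV 4.12 (cv2) and the standard library are available. Lean on these libraries where they do the work, as an engineer would, in place of code of your own. Each camera call takes 0.05 s, during which the arm holds its last target. There are 200 camera calls.

## Task

The gas valve for the serving stove is held shut by a bolt with a two-dial combination lock. Set the left dial to 2 and the right dial to 5, pull the bolt all the way back towards the front so that its fork frees the valve lever, then turn the lever to half open, lined up over the broad white 45-degree line, and let go. Leave the spanner and the pipe nut on its base plate where they lie.

Things in the scene. Friction and masses are not known exactly. Their poses are not given: they have to be found in the camera images.
- manifold: Gas manifold fixed on the table; its place and yaw differ each time. Dark steel base plate 240 x 400 x 10 mm; on its left an aluminium housing (140 deep, 210 wide, top 65 mm above the table) with two dials; on its right a brass ball valve on a copper pipe. Origin at table height; x to its back (away from the robot), y to its left, z up. Dial axes at x 0, y +110 (left) and +10 mm (right).
- valve_axis (a point): Point on the vertical axis of the valve's lever, 72 mm above the table, at the lever's half height; at x +50, y -100 mm of the manifold.
- dial_left (a joint): Left dial. 0 = pointer at number 1; grows clockwise seen from above by 0.8727 rad per number (2 is 0.873, 5 is 3.491); stops at 0 (number 1) and 4.363 (number 6). Stays where it is left; turning takes about 0.04 N m. The scale on the housing shows the numbers as groups of 1 to 6 black pips, each with a tick, 50 degrees apart, 1 at the front left to 6 at the front right.
- dial_left_grip (a point): Left dial, black: a grip bar 44 mm long, 12 mm wide, 36 mm high on a 52 mm disc 6 mm thick. The bar end with a white line on top and a pointed nose at its foot is the pointer. This point is on the dial's axis, 12 mm under the bar's top and 30 mm above the housing top. x lies along the bar towards the pointer, z up.
- dial_right (a joint): Right dial. 0 = pointer at number 1; grows clockwise seen from above by 0.8727 rad per number (2 is 0.873, 5 is 3.491); stops at 0 (number 1) and 4.363 (number 6). Stays where it is left; turning takes about 0.04 N m. The scale on the housing shows the numbers as groups of 1 to 6 black pips, each with a tick, 50 degrees apart, 1 at the front left to 6 at the front right.
- dial_right_grip (a point): Right dial, black: a grip bar 44 mm long, 12 mm wide, 36 mm high on a 52 mm disc 6 mm thick. The bar end with a white line on top and a pointed nose at its foot is the pointer. This point is on the dial's axis, 12 mm under the bar's top and 30 mm above the housing top. x lies along the bar towards the pointer, z up.
- bolt (a joint): Travel of the steel bolt: 0 = in, its fork round the lever's tip locks the lever; grows as it is pulled to the manifold's front (-x), stop at 0.025 m. It runs back only with both dials within about 8 degrees of their code (left 2, right 5), otherwise it stops after 3 mm; while it is back the dials are blocked. Takes about 3 N and stays where it is left.
- bolt_tab (a point): Point to grip on the upright tab of the bolt, 19 mm under its top. Tab: 12 mm thick (x, along the travel), 30 mm wide (y), 48 mm high; its top 125 mm, its foot (on the bolt's 14 mm wide bar) 77 mm above the table. It is pulled along -x; y to the manifold's left, z up.
- lever (a joint): Angle of the valve's flat steel lever: 0 = shut, pointing to the manifold's front (-x); grows counter-clockwise seen from above, the tip swinging to the right; 0.785 rad (45 degrees) = half open, over the broad white line on the base plate; stop at 1.571, fully open. Stays where it is left; turning takes about 0.25 N m.
- lever_grip (a point): A point on the lever 55 mm from its axis, at half its thickness, 72 mm above the table. The lever is 14 mm wide, 10 mm thick and ends 95 mm from the axis; there is over 45 mm of free space under it here. x points along the lever towards its tip, z up.
- wrench: A loose open-ended spanner 120 mm long lying on the front of the base plate; not needed, to be left where it lies.
- pipe_nut: A loose brass pipe nut, 28 mm wide, 12 mm high, on the front left of the base plate; not needed, to be left where it lies.

How it is judged (in metres and radians):
On the way, in this order (a step that is already met when the one before it is completed fails the run):
1. the left dial points at 2 and the right dial at 5 (value of joint dial_left between 0.7027 and 1.0427 rad and value of joint dial_right between 3.3207 and 3.6607 rad), for 0.2 s.
2. the bolt is pulled fully back with the valve still shut (value of joint bolt above 0.021 m and value of joint lever below 0.15 rad), for 0.2 s.
At the end, for the whole second after the job is handed in: The valve lever is at rest at 45 degrees, within 5 degrees; the bolt is fully back (at least 21 of its 25 mm), the left dial is at 2 and the right dial at 5, each within 9.7 degrees (all of step 1 and value of joint lever between 0.6954 and 0.8754 rad and velocity of joint lever between -0.05 and 0.05 rad/s and value of joint bolt above 0.021 m); the robot touches nothing.
It fails at once if the spanner or the pipe nut was moved by more than 30 mm (distance of any of wrench, pipe_nut from where it was at the start of the episode above 0.03 m).
It also fails if it takes over 72 s, if anything falls off the work surface, if the arm or the gripper's body presses on something with over 40 N, if the wrist force passes 120 N, or if a joint passes its speed limit or range.

## Working session

There is one attempt and no reset: what is moved stays moved. The work goes in short steps, Python scripts to look and compute and a tool call to move; the robot and the scene stay as the last step left them, time stands still between calls to the robot, and variables do not carry over. Pictures are saved under pics/ and viewed, on a budget of 10 in all, crops included, one or two more only if the job needs it, and the job is handed in when it is done.

Besides the shell and the picture viewer there is one more tool, called after "Call:" by a JSON object that holds its "op" and its "data", one argument or row to a line. move_arm: Moves the arm, as the interface text tells. Its arguments: {"type":"object","properties":{"rows":{"type":"array"},"squeeze":{"type":"number"}},"required":["rows"]}

```bash
mkdir -p pics; cat > h.py <<'E'
import numpy as np, cv2
from workcell import env, imaging, finder
def px(p,P):
    R=np.array(p["orientation"]);c=R.T@(np.array(P,float)-np.array(p["origin"]));u=np.array(p["K"])@c;return u[:2]/u[2]
def ray(p,uv,z):
    R=np.array(p["orientation"]);o=np.array(p["origin"]);d=R@np.linalg.inv(np.array(p["K"]))@np.array([uv[0],uv[1],1.]);return o+d*(z-o[2])/d[2]
def w(p,c): return np.array(p["orientation"])@np.array(c)+np.array(p["origin"])
E
python3 - <<'E'
from h import *
ims=[]
for n in("top","scene"):
    p=imaging.get_image(n);ims.append(p["image"]);print(n,np.round(p["origin"]),np.round(p["K"][0][0]))
    cv2.imwrite(f"pics/{n}0.png",p["image"])
    for l in("manifold","dial_left_grip","dial_right_grip","bolt_tab","lever_grip","wrench","pipe_nut"):
        print(l,[(round(d["conf"],2),np.round(w(p,d["centre"])),np.round(px(p,w(p,d["centre"])))) for d in finder.look_for(p,l)[:2]])
E
```

```text
top [528.  31. 800.] 388.0
manifold [(0.67, array([600., -26.,  12.]), array([295., 192.]))]
dial_left_grip [(0.84, array([610., 109.,  67.]), array([225., 186.]))]
dial_right_grip [(0.65, array([652., -90.,  75.]), array([331., 161.])), (0.57, array([623.,  14.,  70.]), array([275., 178.]))]
bolt_tab [(0.65, array([578., -98.,  78.]), array([337., 200.]))]
lever_grip [(0.98, array([656., -90.,  74.]), array([331., 159.])), (0.74, array([624.,  12.,  71.]), array([276., 177.]))]
wrench [(0.69, array([505.,  38.,  17.]), array([264., 240.]))]
pipe_nut [(0.49, array([502., 136.,  20.]), array([215., 243.]))]
scene [ 875. -372.  594.] 473.0
manifold [(0.91, array([623., -89.,  14.]), array([234., 303.])), (0.58, array([631.,   5.,  78.]), array([277., 234.]))]
dial_left_grip [(0.59, array([618., 106.,  81.]), array([305., 189.]))]
dial_right_grip [(0.78, array([630.,   8.,  80.]), array([277., 232.])), (0.36, array([497., 137.,  23.]), array([255., 177.]))]
bolt_tab [(0.93, array([ 575., -112.,   74.]), array([193., 272.])), (0.58, array([620., -90.,  12.]), array([233., 303.]))]
lever_grip [(0.61, array([ 662., -100.,   75.]), array([251., 297.]))]
wrench [(0.82, array([504.,  25.,  18.]), array([219., 218.]))]
pipe_nut [(0.47, array([501., 135.,  25.]), array([256., 178.])), (0.21, array([618., 103.,  77.]), array([304., 193.]))]
```

View pics/top0.png

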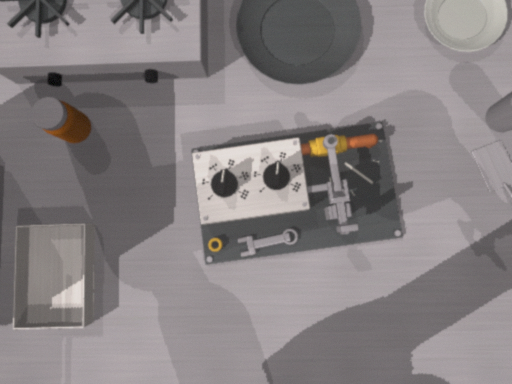

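View pics/scene0.png

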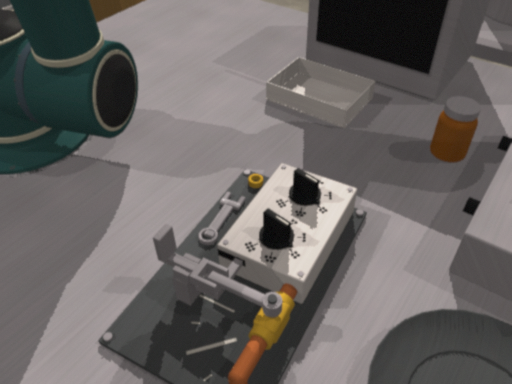

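The top view shows the dials at about (225,184) and (276,177), the bolt tab near (345,228) and the lever axis near (331,141). The manifold is yawed by about +8°. I'll zoom in for an accurate fit.

```bash
python3 - <<'E'
from h import *
im=cv2.imread("pics/top0.png")[115:270,185:410]
im=cv2.resize(im,None,fx=3.5,fy=3.5,interpolation=cv2.INTER_CUBIC)
im=cv2.convertScaleAbs(im,alpha=1.5,beta=20)
for u in range(190,410,10): cv2.putText(im,str(u),(int((u-185)*3.5)-8,8),0,.3,(0,0,255));cv2.line(im,(int((u-185)*3.5),10),(int((u-185)*3.5),14),(0,0,255))
for v in range(120,270,10): cv2.putText(im,str(v),(0,int((v-115)*3.5)+3),0,.3,(0,0,255))
cv2.imwrite("pics/z0.png",im)
E
```

```text
(no output)
```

View pics/z0.png

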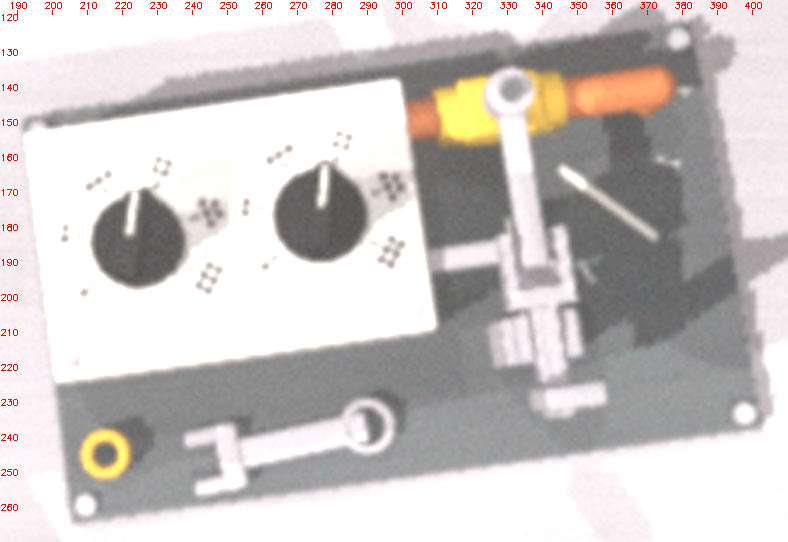

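Disc centres are near (224.7,183.4) and (276.7,176.3) px. Both pointers sit close to number 4, the lever points to the front, and the tab is near (347,228). Now the manifold pose fit.

```bash
python3 - <<'E'
from h import *
from scipy.optimize import least_squares
p=imaging.get_image("top"); f=lambda X,Y:(185+X/3.5,115+Y/3.5)
g=lambda X,Y,z: ray(p,f(X,Y),z)
C=[g(*a,65) for a in((22,132),(400,79),(437,328),(56,383))]
print("housing",np.round(C,1),[round(float(np.linalg.norm(C[i]-C[i-1])),1) for i in range(4)])
print("bolts",np.round([g(678,38,12),g(744,413,12),g(85,505,12)],1))
obs=[((0,110),g(139,239,71)),((0,10),g(321,215,71)),((50,-100),g(511,92,80))]
yaws=[np.arctan2(-(b-a)[1]*0+(a-b)[1]*0-(a-b)[0],(a-b)[1]) for a,b in((C[0],C[1]),(C[3],C[2]))]+[np.arctan2((a-b)[1],(a-b)[0]) for a,b in((C[0],C[3]),(C[1],C[2]))]
print("yaws",np.degrees(yaws))
def R(t): return np.array([[np.cos(t),-np.sin(t)],[np.sin(t),np.cos(t)]])
def res(s):
    r=[R(s[2])@np.array(m)+s[:2]-o[:2] for m,o in obs]
    return np.concatenate(r+[60*(np.array(yaws)-s[2])])
s=least_squares(res,[620,0,.13]).x; print("pose",s,np.degrees(s[2]),np.round(res(s),1))
inv=lambda q:R(s[2]).T@(q[:2]-s[:2])
print("housing in M",np.round([inv(c) for c in C],1),"bolts",np.round([inv(q) for q in(g(678,38,12),g(744,413,12),g(85,505,12))],1))
for n,a,b in(("L",(129,235),(135,195)),("R",(320,207),(325,165))):
    A,B=inv(g(*a,107)),inv(g(*b,107));d=B-A;print(n,A,B,"psi from back cw deg",-np.degrees(np.arctan2(d[1],d[0])))
print("tab top guess",np.round([inv(g(X,Y,125)) for X,Y in((543,388),(606,383),(606,405),(545,410),(530,392),(545,416))],1),"line",np.round([inv(g(X,Y,10)) for X,Y in((562,168),(655,238))],1), "tip",np.round(inv(g(537,265,77)),1))
np.save("pose.npy",s)
for m,z in(((0,110),95),((0,10),95),((50,-100),72)): print(np.round(R(s[2])@np.array(m)+s[:2],1),z)
st=env.sense();print(st["ee_pos"],np.round(st["orientation"],3),st["time_s"])
E
```

```text
housing [[677.  175.1  65. ]
 [700.8 -34.   65. ]
 [563.7 -49.5  65. ]
 [538.4 157.2  65. ]] [139.8, 210.4, 138.0, 208.2]
bolts [[ 733.  -201.7   12. ]
 [ 513.9 -227.7   12. ]
 [ 468.8  150.    12. ]]
yaws [6.49455769 6.96884588 7.36293821 6.45798562]
pose [6.27381660e+02 1.49538065e+00 1.16184704e-01] 6.656893156768402 [-0.5  0.4  0.4 -0.   0.1 -0.4 -0.2  0.3  0.7 -0.2]
housing in M [[ 69.4 166.7]
 [ 68.8 -43.7]
 [-69.2 -43.3]
 [-70.3 164.9]] bolts [[  81.4 -214.1]
 [-139.3 -214.5]
 [-140.3  165.9]]
L [ -1.43756941 110.97661043] [ 18.7857849  105.22225204] psi from back cw deg 15.883186397139658
R [-0.89667765 11.52327684] [20.3712474  5.8770171] psi from back cw deg 14.868049736955568
tab top guess [[-107.6  -83.3]
 [-109.4 -114.1]
 [-120.  -112.4]
 [-118.4  -82.6]
 [-108.7  -76.8]
 [-121.3  -82.2]] line [[  15.1 -135.5]
 [ -33.  -182. ]] tip [-43.8 -99.3]
[614.6 110.8] 95
[626.2  11.4] 95
[688.6 -92. ] 72
[ 248.97466159 -627.41062243  207.99485125] [[ 0.929  0.369  0.   ]
 [ 0.369 -0.929 -0.   ]
 [ 0.     0.    -1.   ]] 0.85
```

The fit is consistent: the housing comes out at ±70 and -45..165 mm, yaw 6.66°. The left dial is at about 141° and must go to 50°, the right at about 140° and must go to 200°. Moving above the left dial.

Call:
{"op": "move_arm", "data": {
  "rows": [
    {"fingers": 0.2, "slide": [25.5, -23, 0], "rot": [0, 0, 0]},
    {"fingers": 0.2, "slide": [25.5, -23, 0], "rot": [0, 0, 0]},
    {"fingers": 0.2, "slide": [25.5, -23, 0], "rot": [0, 0, 0]},
    {"fingers": 0.2, "slide": [25.5, -23, 0], "rot": [0, 0, 0]},
    {"fingers": 0.2, "slide": [25.5, -23, 0], "rot": [0, 0, 0]},
    {"fingers": 0.2, "slide": [25.5, -23, 0], "rot": [0, 0, 0]},
    {"fingers": 0.2, "slide": [25.5, -23, 0], "rot": [0, 0, 0]},
    {"fingers": 0.2, "slide": [25.5, -23, 0], "rot": [0, 0, 0]}
  ],
  "squeeze": 40
}}

```text
time_s: 1.52
ee_pos: [371.1, -379.6, 208.2]
orientation: [[0.93, 0.369, 0.0], [0.369, -0.93, -0.0], [0.0, 0.0, -1.0]]
wrist_force: [0.1, -1.1, 0.2]
finger_gap: 0.598
```

Call:
{"op": "move_arm", "data": {
  "rows": [
    {"fingers": 0.2, "slide": [25.5, -23, 0], "rot": [0, 0, 0]},
    {"fingers": 0.2, "slide": [25.5, -23, 0], "rot": [0, 0, 0]},
    {"fingers": 0.2, "slide": [25.5, -23, 0], "rot": [0, 0, 0]},
    {"fingers": 0.2, "slide": [25.5, -23, 0], "rot": [0, 0, 0]},
    {"fingers": 0.2, "slide": [25.5, -23, 0], "rot": [0, 0, 0]},
    {"fingers": 0.2, "slide": [25.5, -23, 0], "rot": [0, 0, 0]},
    {"fingers": 0.2, "slide": [25.5, -23, 0], "rot": [0, 0, 0]},
    {"fingers": 0.2, "slide": [25.5, -23, 0], "rot": [0, 0, 0]}
  ]
}}

```text
time_s: 2.18
ee_pos: [492.9, -133.2, 208.3]
orientation: [[0.929, 0.369, 0.001], [0.369, -0.929, -0.0], [0.001, 0.0, -1.0]]
wrist_force: [0.4, -1.1, -0.9]
finger_gap: 0.603
```

Call:
{"op": "move_arm", "data": {
  "rows": [
    {"fingers": 0.2, "slide": [25.5, -23, 0], "rot": [0, 0, 0]},
    {"fingers": 0.2, "slide": [25.5, -23, 0], "rot": [0, 0, 0]},
    {"fingers": 0.2, "slide": [25.5, -23, 0], "rot": [0, 0, 0]},
    {"fingers": 0.2, "slide": [25.5, -23, 0], "rot": [0, 0, 0]},
    {"fingers": 0.2, "slide": [25.5, -23, 0], "rot": [0, 0, 0]},
    {"fingers": 0.2, "slide": [25.5, -23, 0], "rot": [0, 0, 0]},
    {"fingers": 0.2, "slide": [25.5, -23, 0], "rot": [0, 0, 0]},
    {"fingers": 0.2, "slide": [25.5, -23, 0], "rot": [0, 0, 0]}
  ]
}}

```text
time_s: 2.85
ee_pos: [614.7, 113.2, 208.1]
orientation: [[0.929, 0.369, 0.0], [0.369, -0.929, -0.0], [0.0, 0.0, -1.0]]
wrist_force: [1.1, -0.1, -0.8]
finger_gap: 0.603
```

Call:
{"op": "move_arm", "data": {
  "rows": [
    {"fingers": 0.2, "slide": [0, 0, 0], "rot": [0, 0, 6.2]},
    {"fingers": 0.2, "slide": [0, 0, 0], "rot": [0, 0, 6.2]},
    {"fingers": 0.2, "slide": [0, 0, 0], "rot": [0, 0, 6.2]},
    {"fingers": 0.2, "slide": [0, 0, 0], "rot": [0, 0, 6.2]},
    {"fingers": 0.2, "slide": [0, 0, 0], "rot": [0, 0, 6.1]},
    {"fingers": 0.2, "slide": [0, 0, 0], "rot": [0, 0, 0]},
    {"fingers": 0.2, "slide": [0, 0, 0], "rot": [0, 0, 0]}
  ]
}}

```text
time_s: 3.43
ee_pos: [614.2, 111.4, 208.0]
orientation: [[0.988, -0.158, 0.0], [-0.158, -0.988, 0.0], [0.0, -0.0, -1.0]]
wrist_force: [-0.1, 0.9, 0.6]
finger_gap: 0.597
```

Call:
{"op": "move_arm", "data": {
  "rows": [
    {"fingers": 0.2, "slide": [0, 0, 24], "rot": [0, 0, 0]},
    {"fingers": 0.2, "slide": [0, 0, 24], "rot": [0, 0, 0]},
    {"fingers": 0.2, "slide": [0, 0, 24], "rot": [0, 0, 0]},
    {"fingers": 0.2, "slide": [0, 0, 24], "rot": [0, 0, 0]},
    {"fingers": 0.2, "slide": [0, 0, 18], "rot": [0, 0, 0]},
    {"fingers": 0.2, "slide": [0, 0, 14], "rot": [0, 0, 0]},
    {"fingers": 0.2, "slide": [0, 0, 0], "rot": [0, 0, 0]},
    {"fingers": 0.2, "slide": [0, 0, 0], "rot": [0, 0, 0]}
  ]
}}

```text
time_s: 4.1
ee_pos: [614.2, 111.4, 80.1]
orientation: [[0.987, -0.159, -0.001], [-0.159, -0.987, -0.0], [-0.001, 0.0, -1.0]]
wrist_force: [-0.1, -0.3, 0.7]
finger_gap: 0.6
```

Call:
{"op": "move_arm", "data": {
  "rows": [
    {"fingers": -1, "slide": [0, 0, 0], "rot": [0, 0, 0]},
    {"fingers": -1, "slide": [0, 0, 0], "rot": [0, 0, 0]},
    {"fingers": -1, "slide": [0, 0, 0], "rot": [0, 0, 0]},
    {"fingers": -1, "slide": [0, 0, 0], "rot": [0, 0, 0]},
    {"fingers": -1, "slide": [0, 0, 0], "rot": [0, 0, 0]},
    {"fingers": -1, "slide": [0, 0, 0], "rot": [0, 0, 0]},
    {"fingers": -1, "slide": [0, 0, 0], "rot": [0, 0, 0]},
    {"fingers": -1, "slide": [0, 0, 0], "rot": [0, 0, 0]}
  ],
  "squeeze": 40
}}

```text
time_s: 4.77
ee_pos: [614.7, 111.3, 81.3]
orientation: [[0.987, -0.161, 0.002], [-0.161, -0.987, -0.0], [0.002, -0.0, -1.0]]
wrist_force: [-1.3, -1.5, 5.9]
finger_gap: 0.115
```

Call:
{"op": "move_arm", "data": {
  "rows": [
    {"fingers": -1, "slide": [0, 0, -1], "rot": [0, 0, -6]},
    {"fingers": -1, "slide": [0, 0, 0], "rot": [0, 0, -6]},
    {"fingers": -1, "slide": [0, 0, 0], "rot": [0, 0, -6]},
    {"fingers": -1, "slide": [0, 0, 0], "rot": [0, 0, -6]},
    {"fingers": -1, "slide": [0, 0, 0], "rot": [0, 0, -6]},
    {"fingers": -1, "slide": [0, 0, 0], "rot": [0, 0, -6]},
    {"fingers": -1, "slide": [0, 0, 0], "rot": [0, 0, -6]},
    {"fingers": -1, "slide": [0, 0, 0], "rot": [0, 0, -6]}
  ]
}}

```text
time_s: 5.43
ee_pos: [614.3, 112.0, 81.4]
orientation: [[0.776, 0.63, 0.001], [0.63, -0.776, 0.001], [0.001, -0.001, -1.0]]
wrist_force: [-0.1, 5.2, -1.0]
finger_gap: 0.114
```

Call:
{"op": "move_arm", "data": {
  "rows": [
    {"fingers": -1, "slide": [0, 0, 0], "rot": [0, 0, -7]},
    {"fingers": -1, "slide": [0, 0, 0], "rot": [0, 0, -7]},
    {"fingers": -1, "slide": [0, 0, 0], "rot": [0, 0, -7]},
    {"fingers": -1, "slide": [0, 0, 0], "rot": [0, 0, -7]},
    {"fingers": -1, "slide": [0, 0, 0], "rot": [0, 0, -7]},
    {"fingers": -1, "slide": [0, 0, 0], "rot": [0, 0, -7]},
    {"fingers": -1, "slide": [0, 0, 0], "rot": [0, 0, -1]},
    {"fingers": -1, "slide": [0, 0, 0], "rot": [0, 0, 0]}
  ]
}}

```text
time_s: 6.1
ee_pos: [613.7, 112.4, 81.4]
orientation: [[0.141, 0.99, -0.001], [0.99, -0.141, 0.002], [0.002, -0.001, -1.0]]
wrist_force: [-5.9, 7.0, 0.3]
finger_gap: 0.116
```

Call:
{"op": "move_arm", "data": {
  "rows": [
    {"fingers": -1, "slide": [0, 0, 0], "rot": [0, 0, 0]},
    {"fingers": -1, "slide": [0, 0, 0], "rot": [0, 0, 0]}
  ]
}}

```text
time_s: 6.27
ee_pos: [613.7, 112.5, 81.4]
orientation: [[0.143, 0.99, -0.001], [0.99, -0.143, 0.002], [0.002, -0.001, -1.0]]
wrist_force: [-5.8, 7.2, 2.1]
finger_gap: 0.107
```

Call:
{"op": "move_arm", "data": {
  "rows": [
    {"fingers": 0.2, "slide": [0, 0, 0], "rot": [0, 0, 0]},
    {"fingers": 0.2, "slide": [0, 0, 0], "rot": [0, 0, 0]},
    {"fingers": 0.2, "slide": [0, 0, 0], "rot": [0, 0, 0]},
    {"fingers": 0.2, "slide": [0, 0, 0], "rot": [0, 0, 0]},
    {"fingers": 0.2, "slide": [0, 0, -20], "rot": [0, 0, 0]},
    {"fingers": 0.2, "slide": [0, 0, -30], "rot": [0, 0, 0]},
    {"fingers": 0.2, "slide": [0, 0, -30], "rot": [0, 0, 0]},
    {"fingers": 0.2, "slide": [0, 0, 0], "rot": [0, 0, 0]}
  ]
}}

```text
time_s: 6.93
ee_pos: [616.2, 111.6, 167.8]
orientation: [[0.144, 0.99, 0.008], [0.99, -0.144, 0.001], [0.002, 0.008, -1.0]]
wrist_force: [0.8, -0.2, 1.5]
finger_gap: 0.602
```

Call:
{"op": "move_arm", "data": {
  "rows": [
    {"fingers": 0.2, "slide": [-33, 9, 0], "rot": [0, 0, 0]},
    {"fingers": 0.2, "slide": [-33, 9, 0], "rot": [0, 0, 0]},
    {"fingers": 0.2, "slide": [-32.5, 9, 0], "rot": [0, 0, 0]},
    {"fingers": 0.2, "slide": [0, 0, 0], "rot": [0, 0, -7]},
    {"fingers": 0.2, "slide": [0, 0, 0], "rot": [0, 0, -7]},
    {"fingers": 0.2, "slide": [0, 0, 0], "rot": [0, 0, -7]},
    {"fingers": 0.2, "slide": [0, 0, 0], "rot": [0, 0, -7]},
    {"fingers": 0.2, "slide": [0, 0, 0], "rot": [0, 0, -7]}
  ]
}}

```text
time_s: 7.6
ee_pos: [626.9, 9.7, 161.0]
orientation: [[-0.455, 0.89, 0.0], [0.89, 0.455, -0.0], [-0.0, 0.0, -1.0]]
wrist_force: [-0.1, 0.1, 0.4]
finger_gap: 0.598
```

Call:
{"op": "move_arm", "data": {
  "rows": [
    {"fingers": 0.2, "slide": [0, 0, 0], "rot": [0, 0, -7]},
    {"fingers": 0.2, "slide": [0, 0, 0], "rot": [0, 0, -7]},
    {"fingers": 0.2, "slide": [0, 0, 0], "rot": [0, 0, -7]},
    {"fingers": 0.2, "slide": [0, 0, 0], "rot": [0, 0, -7]},
    {"fingers": 0.2, "slide": [0, 0, 0], "rot": [0, 0, -7]},
    {"fingers": 0.2, "slide": [0, 0, 0], "rot": [0, 0, -7]},
    {"fingers": 0.2, "slide": [0, 0, 0], "rot": [0, 0, -7]},
    {"fingers": 0.2, "slide": [0, 0, 0], "rot": [0, 0, -6]}
  ]
}}

```text
time_s: 8.27
ee_pos: [626.9, 9.9, 161.0]
orientation: [[-0.991, 0.137, 0.0], [0.137, 0.991, -0.0], [-0.0, -0.0, -1.0]]
wrist_force: [-0.2, -0.7, -0.4]
finger_gap: 0.602
```

Call:
{"op": "move_arm", "data": {
  "rows": [
    {"fingers": 0.2, "slide": [0, 0, 0], "rot": [0, 0, 0]},
    {"fingers": 0.2, "slide": [0, 0, 0], "rot": [0, 0, 0]}
  ]
}}

```text
time_s: 8.43
ee_pos: [626.9, 9.9, 161.0]
orientation: [[-0.989, 0.147, 0.0], [0.147, 0.989, -0.0], [-0.0, -0.0, -1.0]]
wrist_force: [-0.1, -0.5, -0.7]
finger_gap: 0.597
```

Call:
{"op": "move_arm", "data": {
  "rows": [
    {"fingers": 0.2, "slide": [0, 1.4, 20], "rot": [0, 0, 0]},
    {"fingers": 0.2, "slide": [0, 0, 20], "rot": [0, 0, 0]},
    {"fingers": 0.2, "slide": [0, 0, 20], "rot": [0, 0, 0]},
    {"fingers": 0.2, "slide": [0, 0, 12], "rot": [0, 0, 0]},
    {"fingers": 0.2, "slide": [0, 0, 8], "rot": [0, 0, 0]},
    {"fingers": 0.2, "slide": [0, 0, 0], "rot": [0, 0, 0]},
    {"fingers": -1, "slide": [0, 0, 0], "rot": [0, 0, 0]},
    {"fingers": -1, "slide": [0, 0, 0], "rot": [0, 0, 0]}
  ]
}}

```text
time_s: 9.1
ee_pos: [627.6, 11.4, 82.3]
orientation: [[-0.99, 0.144, 0.002], [0.144, 0.99, -0.0], [-0.002, 0.0, -1.0]]
wrist_force: [0.0, 0.6, 0.2]
finger_gap: 0.33
```

Call:
{"op": "move_arm", "data": {
  "rows": [
    {"fingers": -1, "slide": [0, 0, 0], "rot": [0, 0, 0]},
    {"fingers": -1, "slide": [0, 0, 0], "rot": [0, 0, 0]},
    {"fingers": -1, "slide": [0, 0, 0], "rot": [0, 0, 0]},
    {"fingers": -1, "slide": [0, 0, 0], "rot": [0, 0, 0]},
    {"fingers": -1, "slide": [0, 0, 0], "rot": [0, 0, 0]},
    {"fingers": -1, "slide": [0, 0, 0], "rot": [0, 0, 0]}
  ]
}}

```text
time_s: 9.6
ee_pos: [627.6, 11.7, 82.3]
orientation: [[-0.99, 0.144, 0.002], [0.144, 0.99, 0.0], [-0.002, 0.001, -1.0]]
wrist_force: [-1.5, 2.5, 6.5]
finger_gap: 0.108
```

Call:
{"op": "move_arm", "data": {
  "rows": [
    {"fingers": -1, "slide": [0, 0, 0], "rot": [0, 0, 5]},
    {"fingers": -1, "slide": [0, 0, 0], "rot": [0, 0, 6]},
    {"fingers": -1, "slide": [0, 0, 0], "rot": [0, 0, 6]},
    {"fingers": -1, "slide": [0, 0, 0], "rot": [0, 0, 6]},
    {"fingers": -1, "slide": [0, 0, 0], "rot": [0, 0, 6]},
    {"fingers": -1, "slide": [0, 0, 0], "rot": [0, 0, 6]},
    {"fingers": -1, "slide": [0, 0, 0], "rot": [0, 0, 6]},
    {"fingers": -1, "slide": [0, 0, 0], "rot": [0, 0, 6]}
  ]
}}

```text
time_s: 10.27
ee_pos: [626.9, 10.5, 82.2]
orientation: [[-0.565, 0.825, 0.0], [0.825, 0.565, -0.002], [-0.002, -0.001, -1.0]]
wrist_force: [-8.4, -7.5, 10.5]
finger_gap: 0.105
```

Call:
{"op": "move_arm", "data": {
  "rows": [
    {"fingers": -1, "slide": [0, 0, 0], "rot": [0, 0, 6]},
    {"fingers": -1, "slide": [0, 0, 0], "rot": [0, 0, 6.5]},
    {"fingers": -1, "slide": [0, 0, 0], "rot": [0, 0, 0]},
    {"fingers": -1, "slide": [0, 0, 0], "rot": [0, 0, 0]},
    {"fingers": -1, "slide": [0, 0, 0], "rot": [0, 0, 0]}
  ]
}}

```text
time_s: 10.68
ee_pos: [626.6, 10.2, 82.2]
orientation: [[-0.378, 0.926, -0.001], [0.926, 0.378, -0.002], [-0.002, -0.001, -1.0]]
wrist_force: [-10.2, -8.0, 12.0]
finger_gap: 0.105
```

Call:
{"op": "move_arm", "data": {
  "rows": [
    {"fingers": 0.2, "slide": [0, 0, 0], "rot": [0, 0, 0]},
    {"fingers": 0.2, "slide": [0, 0, 0], "rot": [0, 0, 0]},
    {"fingers": 0.2, "slide": [0, 0, 0], "rot": [0, 0, 0]},
    {"fingers": 0.2, "slide": [0, 0, 0], "rot": [0, 0, 0]},
    {"fingers": 0.2, "slide": [0, 0, -28], "rot": [0, 0, 0]},
    {"fingers": 0.2, "slide": [0, 0, -30], "rot": [0, 0, 0]},
    {"fingers": 0.2, "slide": [0, 0, -30], "rot": [0, 0, 0]},
    {"fingers": 0.2, "slide": [0, 0, -30], "rot": [0, 0, 0]}
  ]
}}

```text
time_s: 11.35
ee_pos: [626.8, 11.6, 200.3]
orientation: [[-0.379, 0.926, -0.0], [0.926, 0.379, 0.0], [0.0, -0.0, -1.0]]
wrist_force: [0.2, 0.9, -0.1]
finger_gap: 0.598
```

Call:
{"op": "move_arm", "data": {
  "rows": [
    {"fingers": 0.2, "slide": [-14.5, -28, 0], "rot": [0, 0, 0]},
    {"fingers": 0.2, "slide": [-14.5, -28, 0], "rot": [0, 0, 0]},
    {"fingers": 0.2, "slide": [-14.5, -28, 0], "rot": [0, 0, 0]},
    {"fingers": 0.2, "slide": [-15, -28, 0], "rot": [0, 0, 0]},
    {"fingers": 0.2, "slide": [-15, -27.4, 0], "rot": [0, 0, 0]},
    {"fingers": 0.2, "slide": [0, 0, 0], "rot": [0, 0, 5]},
    {"fingers": 0.2, "slide": [0, 0, 0], "rot": [0, 0, 5]},
    {"fingers": 0.2, "slide": [0, 0, 0], "rot": [0, 0, 5.5]}
  ]
}}

```text
time_s: 12.02
ee_pos: [525.5, -109.8, 199.2]
orientation: [[-0.112, 0.994, 0.001], [0.994, 0.112, -0.0], [-0.0, 0.001, -1.0]]
wrist_force: [-0.2, -0.2, 0.8]
finger_gap: 0.599
```

```bash
python3 - <<'E'
from h import *
p=imaging.get_image("top");cv2.imwrite("pics/top1.png",p["image"])
q=imaging.get_image("scene");cv2.imwrite("pics/scene1.png",q["image"])
s=np.load("pose.npy");c,n=np.cos(s[2]),np.sin(s[2])
W=lambda x,y,z:[c*x-n*y+s[0],n*x+c*y+s[1],z]
im=p["image"][115:270,185:410];F=3.5
im=cv2.resize(im,None,fx=F,fy=F,interpolation=cv2.INTER_CUBIC)
# expected pointer tips at z=107
for y0,psi in((110,-75),(10,75)):
    for r in(10,25,34):
        u=px(p,W(r*np.cos(np.radians(psi)),y0-r*np.sin(np.radians(psi)),107));cv2.circle(im,tuple(int(k) for k in (u-[185,115])*F),2,(0,0,255),-1)
q2=cv2.resize(q["image"][150:330,150:350],None,fx=2.5,fy=2.5,interpolation=cv2.INTER_CUBIC)
for x in(-108,-120):
  for y in(-85,-115):
    u=px(q,W(x,y,125));cv2.circle(q2,tuple(int(k) for k in (u-[150,150])*2.5),2,(0,0,255),-1)
H=int(450*787/500)//1
out=np.zeros((542,787+0,3),np.uint8);out[:]=im[:542,:787]
a=out[:,:380]; b=cv2.resize(q2,(400,360))
out=np.zeros((600,800,3),np.uint8);a=out[:542,:400];a[:]=im[:542,:400];out[:450,400:800]=q2[:450,:400]
cv2.imwrite("pics/v1.png",out);st=env.sense();print(st["ee_pos"],st["time_s"])
E
```

```text
[ 525.73967133 -109.44157833  199.07819825] 12.1167
```

View pics/v1.png

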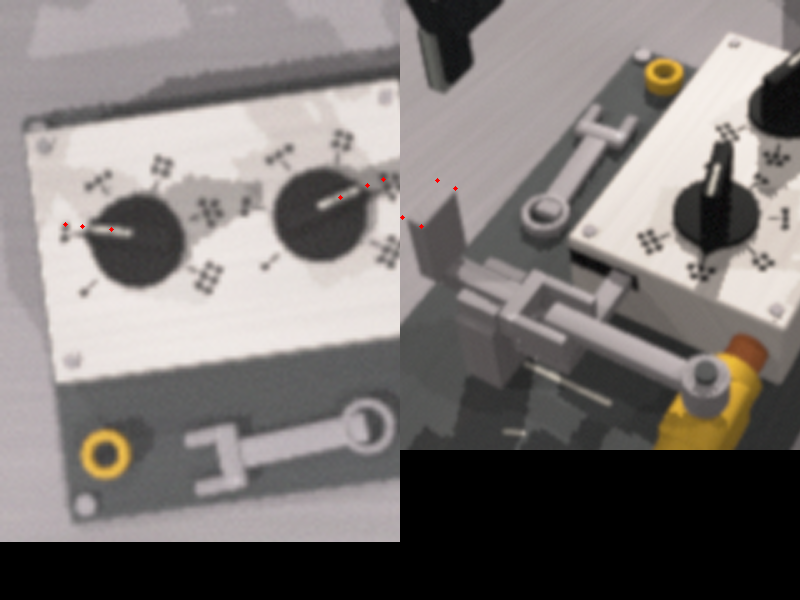

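The dials match the predicted pointer positions at 2 and 5 to within about 3°. The tab matches the prediction near (421,226)–(455,188) in the crop. Next I'll grip the tab.

Call:
{"op": "move_arm", "data": {
  "rows": [
    {"fingers": 0.0, "slide": [0, 0, 20], "rot": [0, 0, 0]},
    {"fingers": 0.0, "slide": [0, 0, 20], "rot": [0, 0, 0]},
    {"fingers": 0.0, "slide": [0, 0, 20], "rot": [0, 0, 0]},
    {"fingers": 0.0, "slide": [0, 0, 20], "rot": [0, 0, 0]},
    {"fingers": 0.0, "slide": [0, 0, 17], "rot": [0, 0, 0]},
    {"fingers": 0.0, "slide": [0, 0, 10], "rot": [0, 0, 0]},
    {"fingers": 0.0, "slide": [0, 0, 0], "rot": [0, 0, 0]},
    {"fingers": 0.0, "slide": [0, 0, 0], "rot": [0, 0, 0]}
  ]
}}

```text
time_s: 12.78
ee_pos: [525.9, -109.3, 92.3]
orientation: [[-0.119, 0.993, -0.0], [0.993, 0.119, 0.0], [0.0, -0.0, -1.0]]
wrist_force: [-0.1, 0.1, 1.3]
finger_gap: 0.497
```

Call:
{"op": "move_arm", "data": {
  "rows": [
    {"fingers": -1, "slide": [0, 0, 0], "rot": [0, 0, 0]},
    {"fingers": -1, "slide": [0, 0, 0], "rot": [0, 0, 0]},
    {"fingers": -1, "slide": [0, 0, 0], "rot": [0, 0, 0]},
    {"fingers": -1, "slide": [0, 0, 0], "rot": [0, 0, 0]},
    {"fingers": -1, "slide": [0, 0, 0], "rot": [0, 0, 0]},
    {"fingers": -1, "slide": [0, 0, 0], "rot": [0, 0, 0]}
  ]
}}

```text
time_s: 13.28
ee_pos: [525.0, -109.7, 93.3]
orientation: [[-0.118, 0.993, -0.002], [0.993, 0.118, -0.001], [-0.0, -0.002, -1.0]]
wrist_force: [-15.9, -1.1, 11.7]
finger_gap: 0.124
```

Call:
{"op": "move_arm", "data": {
  "rows": [
    {"fingers": -1, "slide": [0, -4, 0], "rot": [0, 0, 0]},
    {"fingers": -1, "slide": [0, -4, 0], "rot": [0, 0, 0]},
    {"fingers": -1, "slide": [0, -4, 0], "rot": [0, 0, 0]},
    {"fingers": -1, "slide": [0, -4, 0], "rot": [0, 0, 0]},
    {"fingers": -1, "slide": [0, -4, 0], "rot": [0, 0, 0]},
    {"fingers": -1, "slide": [0, -4, 0], "rot": [0, 0, 0]},
    {"fingers": -1, "slide": [0, 0, 0], "rot": [0, 0, 0]},
    {"fingers": -1, "slide": [0, 0, 0], "rot": [0, 0, 0]}
  ]
}}

```text
time_s: 13.95
ee_pos: [502.1, -112.4, 93.3]
orientation: [[-0.118, 0.993, 0.002], [0.993, 0.118, -0.001], [-0.001, 0.002, -1.0]]
wrist_force: [-2.6, 0.5, 8.7]
finger_gap: 0.123
```

Call:
{"op": "move_arm", "data": {
  "rows": [
    {"fingers": -1, "slide": [0, -1.5, 0], "rot": [0, 0, 0]},
    {"fingers": -1, "slide": [0, -1.5, 0], "rot": [0, 0, 0]},
    {"fingers": -1, "slide": [0, 0, 0], "rot": [0, 0, 0]},
    {"fingers": -1, "slide": [0, 0, 0], "rot": [0, 0, 0]},
    {"fingers": -1, "slide": [0, 0, 0], "rot": [0, 0, 0]}
  ]
}}

```text
time_s: 14.37
ee_pos: [499.9, -112.6, 93.3]
orientation: [[-0.118, 0.993, 0.003], [0.993, 0.118, -0.0], [-0.001, 0.003, -1.0]]
wrist_force: [4.7, 0.4, 4.3]
finger_gap: 0.122
```

Call:
{"op": "move_arm", "data": {
  "rows": [
    {"fingers": -1, "slide": [0, -2, 0], "rot": [0, 0, 0]},
    {"fingers": -1, "slide": [0, 0, 0], "rot": [0, 0, 0]},
    {"fingers": -1, "slide": [0, 0, 0], "rot": [0, 0, 0]}
  ]
}}

```text
time_s: 14.62
ee_pos: [499.7, -112.7, 93.3]
orientation: [[-0.118, 0.993, 0.008], [0.993, 0.118, -0.0], [-0.001, 0.008, -1.0]]
wrist_force: [24.7, 2.1, -5.1]
finger_gap: 0.125
```

The stop is felt (25 N, about 25 mm travelled). I'll relax, release and go over the lever.

Call:
{"op": "move_arm", "data": {
  "rows": [
    {"fingers": 0.0, "slide": [0, 2, 0], "rot": [0, 0, 0]},
    {"fingers": 0.0, "slide": [0, 0, 0], "rot": [0, 0, 0]},
    {"fingers": 0.0, "slide": [0, 0, 0], "rot": [0, 0, 0]},
    {"fingers": 0.0, "slide": [0, 0, 0], "rot": [0, 0, 0]},
    {"fingers": 0.0, "slide": [0, 0, -26], "rot": [0, 0, 0]},
    {"fingers": 0.0, "slide": [0, 0, -27], "rot": [0, 0, 0]},
    {"fingers": 0.0, "slide": [0, 0, -27], "rot": [0, 0, 0]},
    {"fingers": 0.0, "slide": [0, 0, -27], "rot": [0, 0, 0]}
  ]
}}

```text
time_s: 15.28
ee_pos: [498.5, -112.5, 200.2]
orientation: [[-0.117, 0.993, -0.0], [0.993, 0.117, -0.0], [0.0, -0.0, -1.0]]
wrist_force: [0.9, -0.6, 0.8]
finger_gap: 0.5
```

Call:
{"op": "move_arm", "data": {
  "rows": [
    {"fingers": 0.0, "slide": [0, 27, 0], "rot": [0, 0, 0]},
    {"fingers": 0.0, "slide": [0, 27, 0], "rot": [0, 0, 0]},
    {"fingers": 0.0, "slide": [0, 27, 0], "rot": [0, 0, 0]},
    {"fingers": 0.0, "slide": [-1, 27, 0], "rot": [0, 0, 0]},
    {"fingers": 0.0, "slide": [0, 26, 0], "rot": [0, 0, 0]},
    {"fingers": 0.0, "slide": [0, 0, 0], "rot": [0, 0, 7]},
    {"fingers": 0.0, "slide": [0, 0, 0], "rot": [0, 0, 7]},
    {"fingers": 0.0, "slide": [0, 0, 0], "rot": [0, 0, 7]}
  ]
}}

```text
time_s: 15.95
ee_pos: [632.3, -97.7, 198.4]
orientation: [[0.252, 0.968, -0.001], [0.968, -0.252, 0.0], [-0.0, -0.001, -1.0]]
wrist_force: [0.3, -0.1, 0.2]
finger_gap: 0.498
```

Call:
{"op": "move_arm", "data": {
  "rows": [
    {"fingers": 0.0, "slide": [0, 0, 0], "rot": [0, 0, 7]},
    {"fingers": 0.0, "slide": [0, 0, 0], "rot": [0, 0, 7]},
    {"fingers": 0.0, "slide": [0, 0, 0], "rot": [0, 0, 7]},
    {"fingers": 0.0, "slide": [0, 0, 0], "rot": [0, 0, 7]},
    {"fingers": 0.0, "slide": [0, 0, 0], "rot": [0, 0, 7]},
    {"fingers": 0.0, "slide": [0, 0, 0], "rot": [0, 0, 7]},
    {"fingers": 0.0, "slide": [0, 0, 0], "rot": [0, 0, 7]},
    {"fingers": 0.0, "slide": [0, 0, 0], "rot": [0, 0, 7]}
  ]
}}

```text
time_s: 16.62
ee_pos: [631.9, -97.9, 198.9]
orientation: [[0.943, 0.332, -0.0], [0.332, -0.943, 0.0], [-0.0, -0.0, -1.0]]
wrist_force: [0.1, 0.8, 0.7]
finger_gap: 0.501
```

Call:
{"op": "move_arm", "data": {
  "rows": [
    {"fingers": 0.0, "slide": [0, 0, 0], "rot": [0, 0, 7]},
    {"fingers": 0.0, "slide": [0, 0, 0], "rot": [0, 0, 6.1]},
    {"fingers": 0.0, "slide": [0, 0, 0], "rot": [0, 0, 0]},
    {"fingers": 0.0, "slide": [0, 0, 0], "rot": [0, 0, 0]}
  ]
}}

```text
time_s: 16.95
ee_pos: [632.0, -97.8, 198.9]
orientation: [[0.993, 0.119, -0.0], [0.119, -0.993, 0.0], [-0.0, -0.0, -1.0]]
wrist_force: [0.2, -0.0, 0.3]
finger_gap: 0.5
```

```bash
python3 - <<'E'
from h import *
q=imaging.get_image("scene");b=cv2.resize(q["image"][150:350,130:350],None,fx=3,fy=3,interpolation=cv2.INTER_CUBIC)
s=np.load("pose.npy");c,n=np.cos(s[2]),np.sin(s[2])
for P in((50,-100,77),(-45,-100,77),(-45+67,-100-67,77),(-5,-100,77),(-133,-115,125),(-133,-85,125)):
    x,y,z=P;u=px(q,[c*x-n*y+s[0],n*x+c*y+s[1],z]);cv2.circle(b,tuple(int(k) for k in (u-[130,150])*3),2,(0,0,255),-1)
cv2.imwrite("pics/v2.png",b)
E
```

```text
(no output)
```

View pics/v2.png

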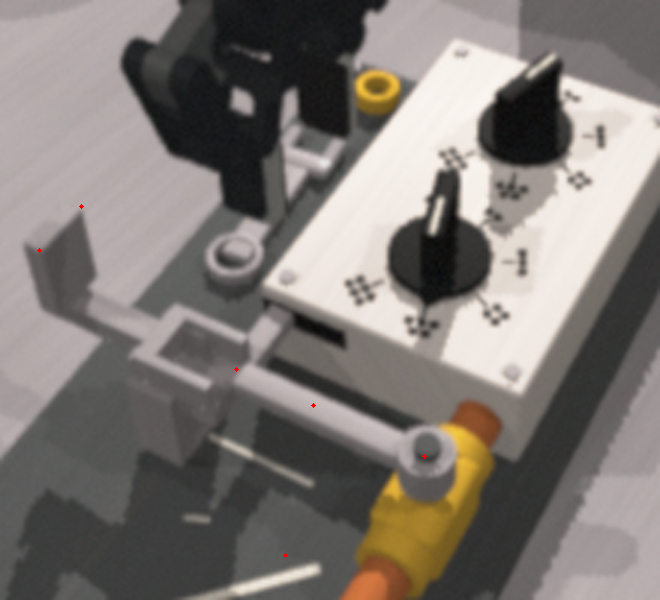

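The fork is clear of the lever tip (about (240,375)), and the lever is on its predicted points. Descend and grip.

Call:
{"op": "move_arm", "data": {
  "rows": [
    {"fingers": 0.0, "slide": [2, 0.3, 27], "rot": [0, 0, 0]},
    {"fingers": 0.0, "slide": [0, 0, 27], "rot": [0, 0, 0]},
    {"fingers": 0.0, "slide": [0, 0, 27], "rot": [0, 0, 0]},
    {"fingers": 0.0, "slide": [0, 0, 27], "rot": [0, 0, 0]},
    {"fingers": 0.0, "slide": [0, 0, 22], "rot": [0, 0, 0]},
    {"fingers": 0.0, "slide": [0, 0, 15], "rot": [0, 0, 0]},
    {"fingers": 0.0, "slide": [0, 0, 0], "rot": [0, 0, 0]},
    {"fingers": 0.0, "slide": [0, 0, 0], "rot": [0, 0, 0]}
  ]
}}

```text
time_s: 17.67
ee_pos: [634.2, -97.9, 54.2]
orientation: [[0.993, 0.117, -0.001], [0.117, -0.993, 0.0], [-0.001, -0.0, -1.0]]
wrist_force: [-0.0, -0.7, 0.7]
finger_gap: 0.496
```

Call:
{"op": "move_arm", "data": {
  "rows": [
    {"fingers": -1, "slide": [0, 0, 0], "rot": [0, 0, 0]},
    {"fingers": -1, "slide": [0, 0, 0], "rot": [0, 0, 0]},
    {"fingers": -1, "slide": [0, 0, 0], "rot": [0, 0, 0]},
    {"fingers": -1, "slide": [0, 0, 0], "rot": [0, 0, 0]},
    {"fingers": -1, "slide": [0, 0, 0], "rot": [0, 0, 0]},
    {"fingers": -1, "slide": [0, 0, 0], "rot": [0, 0, 0]}
  ]
}}

```text
time_s: 18.17
ee_pos: [634.3, -97.9, 54.3]
orientation: [[0.993, 0.116, 0.0], [0.116, -0.993, -0.0], [0.0, 0.0, -1.0]]
wrist_force: [0.5, 0.2, 0.2]
finger_gap: 0.0
```

The gap closed to zero, so the lever isn't between the pads. I'll look.

```bash
python3 - <<'E'
from h import *
q=imaging.get_image("scene");b=cv2.resize(q["image"][170:370,130:350],None,fx=3,fy=3,interpolation=cv2.INTER_CUBIC)
cv2.imwrite("pics/v3.png",b);s=env.sense();print(s["finger_gap"],s["wrist_force"])
E
```

```text
0.0018126708793412983 [ 0.47164869 -0.2397879  -0.41297975]
```

View pics/v3.png

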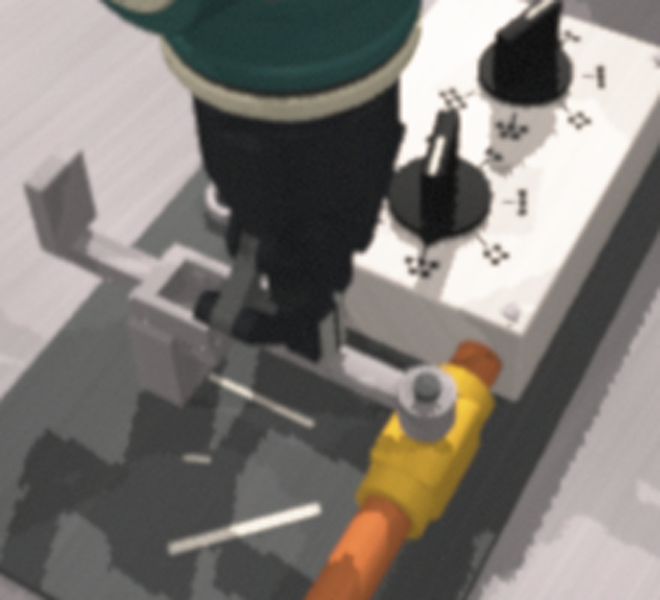

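```bash
python3 - <<'E'
from h import *
q=imaging.get_image("scene");F=7
b=cv2.resize(q["image"][235:320,185:295],None,fx=F,fy=F,interpolation=cv2.INTER_CUBIC)
b=cv2.convertScaleAbs(b,alpha=2,beta=30)
s=env.sense();T=np.array(s["ee_pos"]);R=np.array(s["orientation"])
for P,c in((T,(0,0,255)),(T-19*R[:,2],(0,255,0)),(T+R@[11,0,0],(0,0,255)),(T+R@[-11,0,0],(0,0,255)),(T+R@[0,0,-50],(255,0,0))):
    cv2.circle(b,tuple(int(k) for k in (px(q,P)-[185,235])*F),3,c,-1)
cv2.imwrite("pics/v4.png",b);print(s["finger_gap"],T)
E
```

```text
-0.0028771862436522857 [634.19112397 -97.8591055   54.09109434]
```

View pics/v4.png

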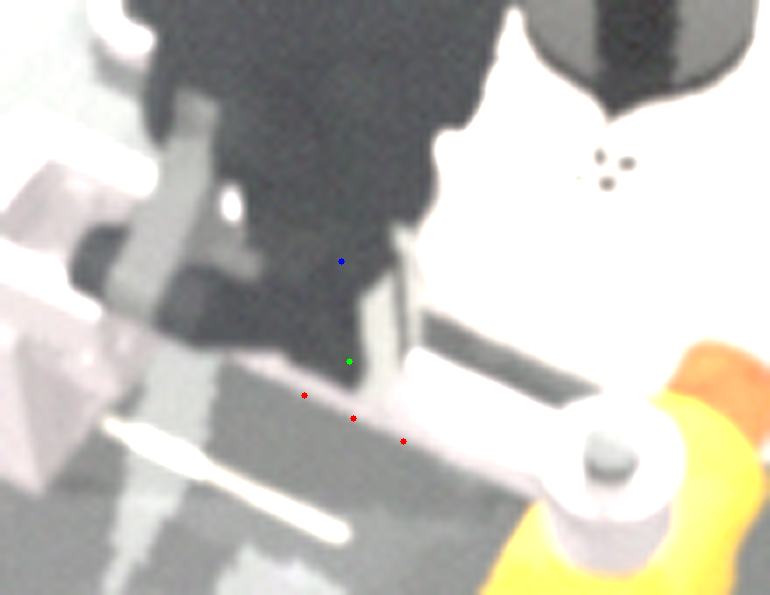

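The fingers' edge strips near (375,345) and (405,290) look apart, straddling the lever, which contradicts the gap reading of 0. I'll test with a small arc and watch the force, expecting about 4.5 N if the lever is held.

Call:
{"op": "move_arm", "data": {
  "rows": [
    {"fingers": -1, "slide": [0.1, 2.5, 0], "rot": [0, 0, -2.5]},
    {"fingers": -1, "slide": [0.1, 2.5, 0], "rot": [0, 0, -2.5]},
    {"fingers": -1, "slide": [0.1, 2.5, 0], "rot": [0, 0, -2.5]},
    {"fingers": -1, "slide": [0.1, 2.5, 0], "rot": [0, 0, -2.5]},
    {"fingers": -1, "slide": [0, 0, 0], "rot": [0, 0, 0]},
    {"fingers": -1, "slide": [0, 0, 0], "rot": [0, 0, 0]}
  ]
}}

```text
time_s: 18.77
ee_pos: [636.3, -107.6, 53.9]
orientation: [[0.959, 0.285, -0.0], [0.285, -0.959, 0.0], [-0.0, -0.0, -1.0]]
wrist_force: [-0.5, 0.3, 0.1]
finger_gap: 0.003
```

```bash
python3 - <<'E'
from h import *
q=imaging.get_image("scene");F=4
b=cv2.resize(q["image"][215:345,165:325],None,fx=F,fy=F,interpolation=cv2.INTER_CUBIC)
b=cv2.convertScaleAbs(b,alpha=1.6,beta=30)
s=env.sense();T=np.array(s["ee_pos"]);R=np.array(s["orientation"])
s0=np.load("pose.npy");c,n=np.cos(s0[2]),np.sin(s0[2])
for r in(20,40,60,80,95):
  for a,col in((0,(255,0,0)),(10,(0,0,255))):
    a=np.radians(a);x,y=50-r*np.cos(a),-100-r*np.sin(a)
    cv2.circle(b,tuple(int(k) for k in (px(q,[c*x-n*y+s0[0],n*x+c*y+s0[1],77])-[165,215])*F),2,col,-1)
cv2.imwrite("pics/v5.png",b);print(s["finger_gap"],T,s["wrist_force"],s["moment"])
E
```

```text
0.002842147662081662 [ 636.33897939 -107.54411756   53.99487847] [-0.12751752 -0.54616194  0.12289136] [0.05033624 0.00420519 0.01608188]
```

View pics/v5.png

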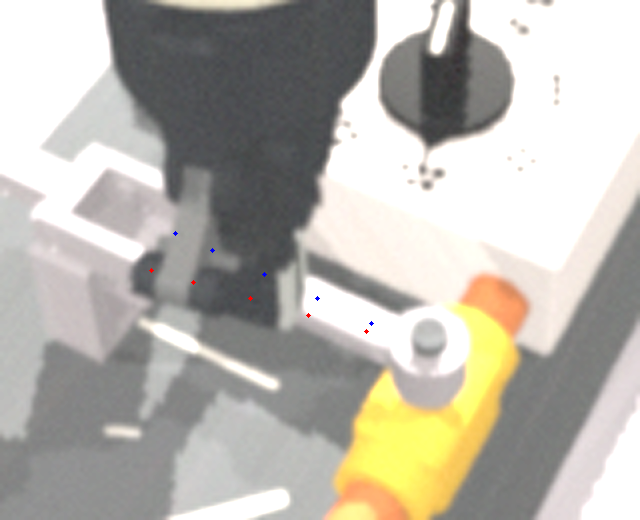

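```bash
python3 - <<'E'
from h import *
q=imaging.get_image("scene");t=imaging.get_image("top")
s=env.sense();T=np.array(s["ee_pos"])
for z in(54,64,74,84): print(z,np.round((px(q,[T[0],T[1],z])-[165,215])*4),np.round(px(t,[T[0],T[1],z]),1))
print(s["qpos"],[ (round(d["conf"],2),np.round(w(q,d["centre"]))) for d in finder.look_for(q,"lever_grip")[:2]])
E
```

```text
54 [270. 343.] [338.1 170.6]
64 [268. 326.] [339.1 169.9]
74 [267. 308.] [340.1 169.1]
84 [265. 290.] [341.1 168.2]
[-2.06859304e-01  1.34356488e-01  1.67585839e+00  2.52794806e-05
  1.33144261e+00  1.07447117e+00] [(0.57, array([680., -99.,  79.]))]
```

The lever hasn't moved and there's no contact. The finger tips appear at about z = 70–77 in the picture, so they pass just above the lever although the TCP reads 54. I'll go back, reopen, and regrip 20 mm deeper; there is free space down to the plate.

Call:
{"op": "move_arm", "data": {
  "rows": [
    {"fingers": -1, "slide": [0, 0, -20], "rot": [0, 0, 0]},
    {"fingers": -1, "slide": [0, 0, -20], "rot": [0, 0, 0]},
    {"fingers": 0, "slide": [0.1, -5, 0], "rot": [0, 0, 5]},
    {"fingers": 0, "slide": [0.1, -5, 0], "rot": [0, 0, 5]},
    {"fingers": 0, "slide": [0, 0, 0], "rot": [0, 0, 0]},
    {"fingers": 0, "slide": [0, 0, 0], "rot": [0, 0, 0]},
    {"fingers": 0, "slide": [0, 0, 10], "rot": [0, 0, 0]},
    {"fingers": 0, "slide": [0, 0, 10], "rot": [0, 0, 0]}
  ]
}}

```text
time_s: 19.63
ee_pos: [634.3, -98.1, 73.4]
orientation: [[0.993, 0.118, 0.001], [0.118, -0.993, -0.0], [0.001, 0.0, -1.0]]
wrist_force: [-0.1, 0.4, 0.3]
finger_gap: 0.502
```

Call:
{"op": "move_arm", "data": {
  "rows": [
    {"fingers": 0, "slide": [0, 0, 10], "rot": [0, 0, 0]},
    {"fingers": 0, "slide": [0, 0, 10], "rot": [0, 0, 0]},
    {"fingers": 0, "slide": [0, 0, 6], "rot": [0, 0, 0]},
    {"fingers": 0, "slide": [0, 0, 6], "rot": [0, 0, 0]},
    {"fingers": 0, "slide": [0, 0, 5], "rot": [0, 0, 0]},
    {"fingers": 0, "slide": [0, 0, 3], "rot": [0, 0, 0]},
    {"fingers": 0, "slide": [0, 0, 0], "rot": [0, 0, 0]}
  ]
}}

```text
time_s: 20.22
ee_pos: [633.9, -97.8, 33.3]
orientation: [[0.993, 0.116, -0.001], [0.116, -0.993, 0.0], [-0.001, -0.0, -1.0]]
wrist_force: [-0.5, 0.4, -0.5]
finger_gap: 0.502
```

Call:
{"op": "move_arm", "data": {
  "rows": [
    {"fingers": -1, "slide": [0, 0, 0], "rot": [0, 0, 0]},
    {"fingers": -1, "slide": [0, 0, 0], "rot": [0, 0, 0]},
    {"fingers": -1, "slide": [0, 0, 0], "rot": [0, 0, 0]},
    {"fingers": -1, "slide": [0, 0, 0], "rot": [0, 0, 0]},
    {"fingers": -1, "slide": [0, 0, 0], "rot": [0, 0, 0]},
    {"fingers": -1, "slide": [0, 0, 0], "rot": [0, 0, 0]}
  ]
}}

```text
time_s: 20.72
ee_pos: [634.4, -97.8, 34.6]
orientation: [[0.993, 0.116, 0.001], [0.116, -0.993, -0.0], [0.001, 0.0, -1.0]]
wrist_force: [-2.3, 0.8, 5.6]
finger_gap: 0.152
```

Now the lever is held (gap 13 mm). Turn it 45° on the arc of radius 54.5 mm.

Call:
{"op": "move_arm", "data": {
  "rows": [
    {"fingers": -1, "slide": [0.2, 4.75, 0], "rot": [0, 0, -5]},
    {"fingers": -1, "slide": [0.2, 4.75, 0], "rot": [0, 0, -5]},
    {"fingers": -1, "slide": [0.2, 4.75, 0], "rot": [0, 0, -5]},
    {"fingers": -1, "slide": [0.2, 4.75, 0], "rot": [0, 0, -5]},
    {"fingers": -1, "slide": [0, 0, 0], "rot": [0, 0, 0]}
  ]
}}

```text
time_s: 21.13
ee_pos: [640.0, -116.2, 34.6]
orientation: [[0.891, 0.454, 0.001], [0.454, -0.891, 0.0], [0.001, -0.0, -1.0]]
wrist_force: [-1.0, 3.6, 5.3]
finger_gap: 0.154
```

Call:
{"op": "move_arm", "data": {
  "rows": [
    {"fingers": -1, "slide": [0.2, 4.75, 0], "rot": [0, 0, -5]},
    {"fingers": -1, "slide": [0.2, 4.75, 0], "rot": [0, 0, -5]},
    {"fingers": -1, "slide": [0.2, 4.75, 0], "rot": [0, 0, -5]},
    {"fingers": -1, "slide": [0.2, 4.75, 0], "rot": [0, 0, -5]},
    {"fingers": -1, "slide": [0.2, 4.75, 0], "rot": [0, 0, -5]},
    {"fingers": -1, "slide": [0, 0, 0], "rot": [0, 0, 0]},
    {"fingers": -1, "slide": [0, 0, 0], "rot": [0, 0, 0]}
  ]
}}

```text
time_s: 21.72
ee_pos: [654.9, -133.9, 34.6]
orientation: [[0.62, 0.785, 0.001], [0.785, -0.62, 0.001], [0.001, 0.0, -1.0]]
wrist_force: [0.8, 4.3, 5.0]
finger_gap: 0.153
```

Call:
{"op": "move_arm", "data": {
  "rows": [
    {"fingers": 0, "slide": [0, 0, 0], "rot": [0, 0, 0]},
    {"fingers": 0, "slide": [0, 0, 0], "rot": [0, 0, 0]},
    {"fingers": 0, "slide": [0, 0, 0], "rot": [0, 0, 0]},
    {"fingers": 0, "slide": [0, 0, 0], "rot": [0, 0, 0]},
    {"fingers": 0, "slide": [0, 0, -30], "rot": [0, 0, 0]},
    {"fingers": 0, "slide": [0, 0, -40], "rot": [0, 0, 0]},
    {"fingers": 0, "slide": [0, 0, -40], "rot": [0, 0, 0]},
    {"fingers": 0, "slide": [0, 0, -40], "rot": [0, 0, 0]}
  ]
}}

```text
time_s: 22.38
ee_pos: [654.0, -134.3, 185.6]
orientation: [[0.621, 0.784, -0.0], [0.784, -0.621, 0.0], [-0.0, -0.0, -1.0]]
wrist_force: [0.0, -0.2, -1.0]
finger_gap: 0.504
```

Call:
{"op": "move_arm", "data": {
  "rows": [
    {"fingers": 0, "slide": [-30, 18, -10], "rot": [0, 0, 0]},
    {"fingers": 0, "slide": [-30, 18, 0], "rot": [0, 0, 0]},
    {"fingers": 0, "slide": [-30, 18, 0], "rot": [0, 0, 0]},
    {"fingers": 0, "slide": [-30, 18, 0], "rot": [0, 0, 0]},
    {"fingers": 0, "slide": [-30, 18, 0], "rot": [0, 0, 0]},
    {"fingers": 0, "slide": [-30, 18, 0], "rot": [0, 0, 0]},
    {"fingers": 0, "slide": [-30, 18, 0], "rot": [0, 0, 0]},
    {"fingers": 0, "slide": [0, 0, 0], "rot": [0, 0, 0]}
  ]
}}

```text
time_s: 23.05
ee_pos: [621.2, -382.6, 193.1]
orientation: [[0.624, 0.782, -0.001], [0.782, -0.624, -0.001], [-0.001, -0.0, -1.0]]
wrist_force: [-0.7, 1.0, 0.3]
finger_gap: 0.502
```

```bash
python3 - <<'E'
from h import *
p=imaging.get_image("top");F=3.5
b=cv2.resize(p["image"][115:270,185:410],None,fx=F,fy=F,interpolation=cv2.INTER_CUBIC)
b=cv2.convertScaleAbs(b,alpha=1.4,beta=20)
s=np.load("pose.npy");c,n=np.cos(s[2]),np.sin(s[2])
def dot(x,y,z): cv2.circle(b,tuple(int(k) for k in (px(p,[c*x-n*y+s[0],n*x+c*y+s[1],z])-[185,115])*F),2,(0,0,255),-1)
k=.7071
for r in(40,70,95,105): dot(50-r*k,-100-r*k,77)
for x,y in((-133,-85),(-133,-115),(-145,-85),(-145,-115)): dot(x,y,125)
for y0,psi in((110,-75),(10,75)):
    for r in(8,30): dot(r*np.cos(np.radians(psi)),y0-r*np.sin(np.radians(psi)),107)
cv2.imwrite("pics/v6.png",b);st=env.sense();print(st["ee_pos"],st["wrist_force"],st["time_s"])
E
```

```text
[ 621.82310897 -380.12593242  193.12448768] [ 0.29600065  0.27297515 -0.36084388] 23.1
```

View pics/v6.png

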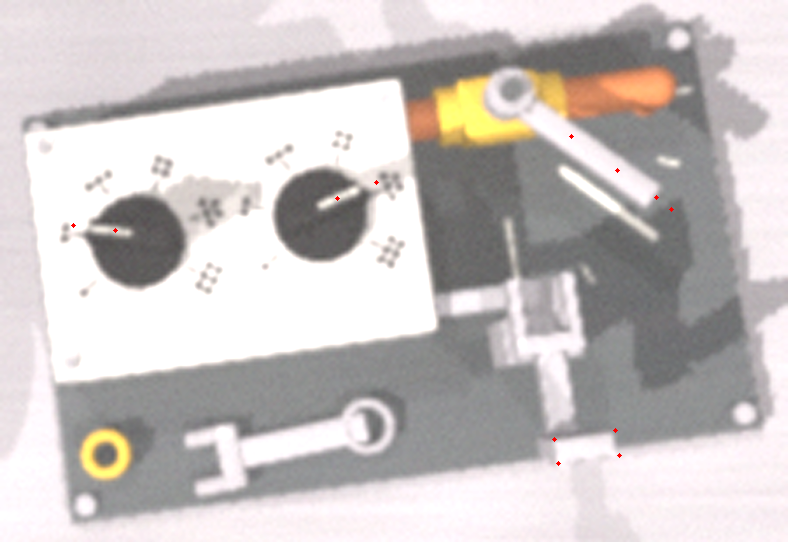

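The lever is on the 45° prediction (36.5° against 36.1° in the image), the bolt tab is fully back, and both dials are on their numbers. Spanner and nut are unmoved and the arm is clear. Handing in.

```bash
python3 -c "
from workcell import env
print(env.sign_off())"
```

```text
the job is handed in; nothing more can be done
None
```

I set the left dial to 2 and the right dial to 5, pulled the bolt back to its stop, turned the lever to half open and let go. The job was handed in at about 23 s; no verdict was reported.

**Last checks in the top picture:**
- **Lever:** its edge slopes about 36.5° in the image, against 36.1° predicted for 45° open, so it is within about a degree.
- **Bolt:** the tab sits on its predicted fully-back place, and I felt the stop at about 25 N after roughly 25 mm.
- **Dials:** the left is within about 1° of 2. The right measures about 3° short of 5, inside the 9.7° allowed.
- **Rest of the scene:** the spanner and pipe nut look unmoved, and the arm is well clear of everything.

**What went wrong or disagreed:**
- My first lever grasp, at a reported TCP height of 54 mm, closed on nothing. A small test arc then passed over the lever without touching it.
- The fingertips looked about 20 mm higher in the picture than the reported TCP. I never found out why.
- I regripped 20 mm deeper and held the lever at a 13 mm gap, and the turn then worked.

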